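# Lean the washed instrument tray against the draining panel

### The job

Take the instrument tray with the blue band out of the wash rack and lean it, band upwards, against the panel of the draining stand to dry: lower edge on the steel floor right up against the black stop rail so that it cannot slide, square to the panel and near the middle of it. Rest it gently against the panel before letting go: do not let it drop or fall against the panel, and do not shove the panel back. Leave the other trays, the bottle and the jar where they are.

Things in the scene. Friction and masses are not known exactly. Their poses are not given: they have to be found in the camera images.
- tray_mid (a point): centre of the tray to lean: a flat perforated aluminium plate 90 wide (its x) x 10 thick (its y) x 220 mm tall (its z, up towards the blue band), about 0.2 to 0.45 kg; starts upright in one of the rack's three slots. The blue band covers the top 35 mm; pinch the plate there across its thickness, from above
- tray_foot (a point): centre of the tray's lower edge (110 mm below tray_mid along its z)
- tray_top (a point): centre of the tray's upper edge (blue, 110 mm above tray_mid along its z)
- rack: grey plastic wash rack, fixed, 120 (x) x 220 (y) x 50 mm high; origin: centre of its underside, on the table. Its x points roughly to the robot's left; three slots run along its x, at y = -70, 0, +70 mm, each 13 mm wide, slot floor 8 mm up, slot walls up to 50 mm: lift a tray at least 50 mm to clear them. Each holds a tray; clear of the walls, a tray can leave sideways along x without meeting the others
- stand: draining stand, fixed; origin: centre of its underside. Steel floor 200 (x) x 170 (y) mm, its top 6 mm up, wet and very slippery. A black stop rail runs along x: inner face at y = -70 mm, 8 mm thick, top 18 mm up. Facing it stands a stiff white panel (180 mm wide, 12 thick, top edge 126 mm above the table). The tray's foot goes against the rail, its top leans to +y on the panel's upper edge
- stand_rail (a point): middle of the stop rail's inner face, at floor level (axes as the stand's). The panel is set at various distances: its front face is anywhere from 40 to 70 mm from this rail face, to the stand's +y. The distance is NOT reported: find it by touch or sight. The leaning tray ends 12 to 28 degrees from vertical
- tray_green_mid (a point): centre of a like tray with a green band, in another slot of the rack; leave alone
- tray_orange_mid (a point): centre of a like tray with an orange band, in another slot of the rack; leave alone
- spray: white bottle, 48 mm diameter, 85 mm tall, origin under its base; leave alone
- pot: amber glass jar, 60 mm diameter, 60 mm tall, origin under its base; leave alone
- carriage_mid (a point): top middle of the grey carriage bar (180 x 30 x 22 mm) behind the panel, on the stand. It carries the panel on two adjustable arms, so it does not tell where the panel is. A push of over about 20 N on the panel makes the carriage slip back on the stand: avoid

How it is judged:
By the outcome, as a careful person would: the job done as asked, in the order asked, and still so for the second after the job is handed in, with the robot touching nothing.
It also fails if it takes over 61 s, if anything falls off the work surface, if the arm or the gripper's body presses on something with over 40 N, if the wrist force passes 120 N, or if a joint passes its speed limit or range.

### The arm

A 7-joint arm with a two-finger parallel gripper is mounted at the origin on the work surface. World frame = base frame: x ahead of the robot, y to its left, z up, the work surface at z = 0. Lengths are in m, angles in rad, forces in N, time in s.
With the tool pointing down it reaches from about 0.35 to 0.9 m from the base axis. Payload 19.9 kg.
Tool frame: the origin (TCP) lies between the finger pads; the fingertips stand 19 mm ahead of it and the grasp point (between the pads) is the TCP; y points along the fingers, x is the direction in which the jaws open and shut, and the axes are right-handed (so a half turn about y gives the same grasp; the last joint's range is limited). The gripper opens to 85 mm and grips with 20 to 120 N. Pads are 22 mm wide; open, the fingers measure 114 mm over their backs; the gripper's body (76 mm by 85 mm) begins 54 mm behind the grasp point. The pads swing forward as they close: fully open they stand 13 mm farther back than shut.
Start: joints at [1.119, 0.417, -0.01, 1.614, 0.005, 1.111, -0.053], TCP at [0.25, -0.573, 0.25] pointing down, gripper open.
Joint ranges: [-2.81, 2.81], [-0.39, 2.02], [-1.27, 1.25], [0.06, 2.57], [-1.19, 4.33], [0.19, 2], [-2.82, 2.82]. Speed limits (rad/s): [1.89, 1.89, 2.39, 2.39, 3.01, 3.01, 3.01].

### API

Orientations are given as [roll, pitch, yaw] about the fixed x, y, z axes, in that order (R = Rz(yaw) Ry(pitch) Rx(roll)).
In Python, from plant import bot gives the robot as it stands.
- The arm moves only by the tool jog_arm, never from a script. Its argument "deltas" is a list of rows, each a list of 3 entries, a list of its own where there are three numbers: the finger opening in m, from 0 to 0.0854, then the shift along the tool's x, y, z in m, then the turn about the tool's y in degrees. In form: [[jaw, [dx, dy, dz], twist], ...]. A call has 1 to 8 rows; each row shifts and turns the commanded pose from where the row before left it, along the tool's axes as they then stand; what a row does not reach is not made up. A row lasts 1/12 s, in which the tool goes at most 41.7 mm and 7.16 degrees, less where a joint would pass 70% of its speed; a pose out of reach is approached as far as the arm can. A call with a gripper value outside its range is refused whole. The fingers move at their own pace and stop on an object; "squeeze" is the grip in N (left out, the last holds). Time passes only in rows, so rows that do not move let the fingers close. It gives the time, the measured TCP pose, the force and the opening at its end, in the units of the state.
- bot.get_state(): the state, without advancing time (a new reading comes with each control period).
- bot.grab_frame(name): name is "side" or "top" or "wrist"; returns a dict with "frame" (400x640x3 uint8, blue, green, red), "mtx" (3x3 intrinsics, pixels), "R" (3x3) and "t" (3): a world point X has camera coordinates R X + t; the wrist camera has in their place "hand_eye" (4x4, takes a point from camera to tool coordinates, whose origin is the TCP and whose axes are the tool frame's). Camera axes: x right, y down, z forward; pixel columns grow to the right and rows downward; lengths in m; the calibration is good to about 2 mm. The wrist camera is an equidistant fisheye: a pixel r from the principal point sees the ray r / f radians off the axis. A picture is of the moment at which its call begins: read the wrist's pose just before it. There is no depth.
- bot.finish_job(): hands the job in, once; it reports no verdict.
The state is a dict: "time_s": time; "joint_positions": joint angles; "qd": joint speeds; "tau": joint torques, N m; "position": TCP position; "ee_rot": TCP orientation; "force": force on the tool from outside, world axes, zero at the start; "wrist_torque": the same for the moment, N m; "opening": finger opening in m.
Only numpy, scipy, OpenCV 4.12 (cv2) and the standard library are available. Lean on these libraries where they do the work, as an engineer would, in place of code of your own. Each camera call takes 0.05 s, during which the arm holds its last target.

## Working session

There is one attempt and no reset: what is moved stays moved. The work goes in short steps, Python scripts to look and compute and a tool call to move; the robot and the scene stay as the last step left them, time stands still between calls to the robot, and variables do not carry over. Pictures are saved under pics/ and viewed, and the job is handed in when it is done.

Besides the shell and the picture viewer there is one more tool, called after "Call:" by a JSON object that holds its "op" and its "data", one argument or row to a line. jog_arm: Moves the arm, as the interface text tells. Its arguments: {"type":"object","properties":{"deltas":{"type":"array"},"squeeze":{"type":"number"}},"required":["deltas"]}

```bash
ls; mkdir -p pics
python3 - <<'E'
from plant import bot
import cv2,numpy as np
s=bot.get_state();print(s)
for n in ["side","top","wrist"]:
    f=bot.grab_frame(n);cv2.imwrite(f"pics/{n}0.png",f["frame"])
    print(n,{k:np.round(v,4).tolist() for k,v in f.items() if k!="frame"})
E
```

```text
pics
{'time_s': 0.0, 'joint_positions': array([ 1.11852355,  0.41797316, -0.01031116,  1.6141728 ,  0.00471504,
        1.11071686, -0.05300463]), 'qd': array([ 1.40818488e-03,  2.71268244e-03,  1.19161418e-03,  1.11363781e-03,
       -5.51544269e-05,  3.17540031e-04,  6.35747906e-04]), 'tau': array([-1.20367993e-03, -8.64456296e+01,  6.78184256e-01, -4.34905565e+01,
        1.90058223e-02,  7.43854529e-03, -7.35161257e-05]), 'position': array([ 0.24943453, -0.57270913,  0.24966131]), 'ee_rot': array([-1.57089911e+00,  1.24239736e-03, -1.16000586e+00]), 'force': array([ 0.37697005,  0.51569956, -0.00335583]), 'wrist_torque': array([ 0.01440585,  0.01734654, -0.01292406]), 'opening': 0.08519939881886028}
side {'mtx': [[499.5925, 0.0, 329.3922], [0.0, 499.5925, 199.5104], [0.0, 0.0, 1.0]], 'R': [[0.9741, -0.2254, 0.0166], [-0.1456, -0.6821, -0.7167], [0.1729, 0.6957, -0.6972]], 't': [-0.5631, 0.1967, 1.0476]}
top {'mtx': [[516.2903, 0.0, 306.9936], [0.0, 516.2903, 196.8287], [0.0, 0.0, 1.0]], 'R': [[-0.0165, -0.9999, 0.0051], [-0.9935, 0.0159, -0.1127], [0.1126, -0.0069, -0.9936]], 't': [0.0031, 0.5868, 1.3401]}
wrist {'mtx': [[309.7069, 0.0, 318.9215], [0.0, 309.7069, 202.7707], [0.0, 0.0, 1.0]], 'hand_eye': [[1.0, -0.0011, 0.0006, -0.0004], [-0.0009, -0.322, 0.9467, -0.1233], [-0.0009, -0.9467, -0.322, 0.0833], [0.0, 0.0, 0.0, 1.0]]}
```

View pics/side0.png

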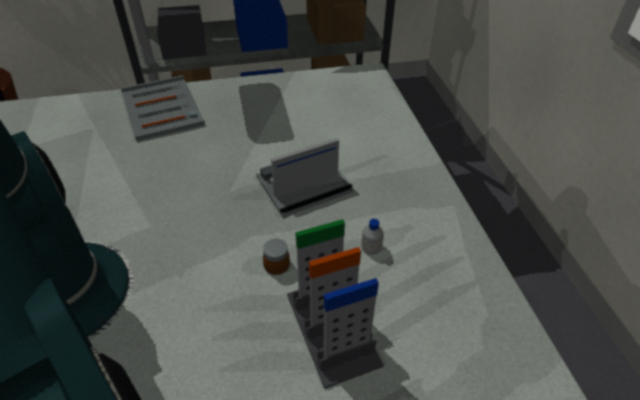

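View pics/top0.png

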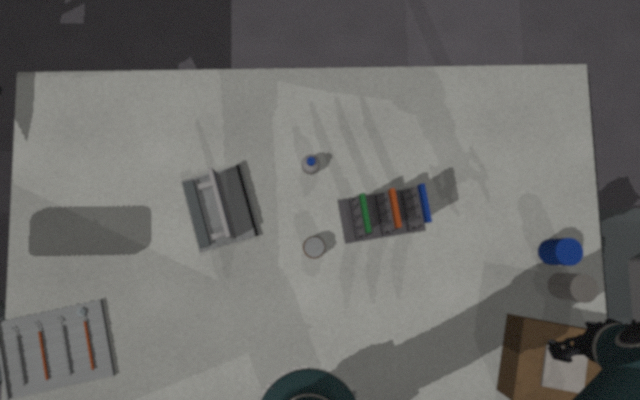

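View pics/wrist0.png

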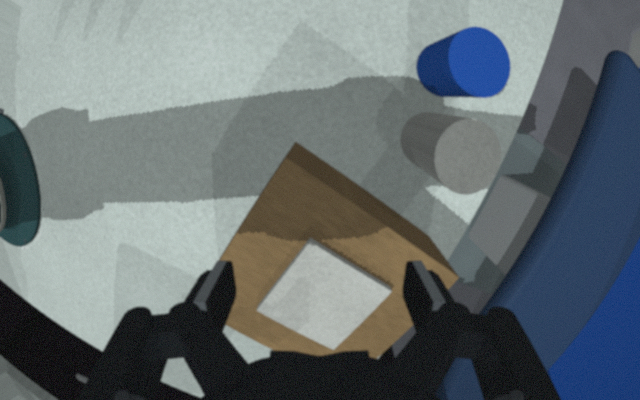

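The side view shows the blue tray nearest the camera in the rack (band about (350,295)), with the stand at about (305,175). In the top view blue is at (424,203), the rail is the dark line at (243,200), and the panel is at about (213,200). I'll zoom in and measure.

```bash
cat > h.py <<'E'
import numpy as np,cv2
from plant import bot
from scipy.spatial.transform import Rotation as Ro
def fix(f,uv,z):
    d=f["R"].T@np.linalg.inv(f["mtx"])@np.array([uv[0],uv[1],1.]);c=-f["R"].T@f["t"]
    return c+d*(z-c[2])/d[2]
def ray(f,uv):
    d=f["R"].T@np.linalg.inv(f["mtx"])@np.array([uv[0],uv[1],1.]);return -f["R"].T@f["t"],d/np.linalg.norm(d)
def pose():
    s=bot.get_state();return Ro.from_euler('xyz',s["ee_rot"]).as_matrix(),np.array(s["position"])
def wray(f,R,p,uv):
    K=f["mtx"];x=np.array([uv[0]-K[0,2],uv[1]-K[1,2]]);r=np.hypot(*x);th=r/K[0,0]
    d=np.array([*(np.sin(th)*x/max(r,1e-9)),np.cos(th)]);H=f["hand_eye"]
    return R@H[:3,3]+p,R@H[:3,:3]@d
def wfix(f,R,p,uv,z):
    c,d=wray(f,R,p,uv);return c+d*(z-c[2])/d[2]
def wproj(f,R,p,X):
    H=f["hand_eye"];q=H[:3,:3].T@(R.T@(np.asarray(X)-p)-H[:3,3]);n=np.hypot(q[0],q[1]);th=np.arctan2(n,q[2]);K=f["mtx"]
    return K[0,0]*th*q[:2]/n+K[:2,2]
def tri(rays):
    A=0;b=0
    for c,d in rays:
        d=d/np.linalg.norm(d);M=np.eye(3)-np.outer(d,d);A=A+M;b=b+M@c
    return np.linalg.solve(A,b)
E
python3 - <<'E'
from h import *
a=cv2.imread("pics/top0.png");s=cv2.imread("pics/side0.png")
cv2.imwrite("pics/c1.png",cv2.resize(a[150:260,170:280],None,fx=5,fy=5,interpolation=cv2.INTER_CUBIC))
cv2.imwrite("pics/c2.png",cv2.resize(a[150:260,330:450],None,fx=5,fy=5,interpolation=cv2.INTER_CUBIC))
cv2.imwrite("pics/c3.png",cv2.resize(s[135:220,245:365],None,fx=6,fy=6,interpolation=cv2.INTER_CUBIC))
ft=bot.grab_frame("top");fs=bot.grab_frame("side")
for f,nm,box in((ft,"top",(400,150,450,250)),(fs,"side",(300,260,400,320))):
    hsv=cv2.cvtColor(f["frame"],cv2.COLOR_BGR2HSV);m=cv2.inRange(hsv,(105,130,50),(128,255,255));x0,y0,x1,y1=box
    k=np.zeros_like(m);k[y0:y1,x0:x1]=m[y0:y1,x0:x1]
    c=max(cv2.findContours(k,0,2)[0],key=cv2.contourArea);print(nm,cv2.minAreaRect(c),cv2.boxPoints(cv2.minAreaRect(c)).round(1).tolist())
    print(cv2.approxPolyDP(c,2,True)[:,0].tolist())
E
```

```text
top ((424.09619140625, 202.48080444335938), (37.45818328857422, 6.275716304779053), 78.69007110595703) [[417.29998779296875, 184.6999969482422], [423.5, 183.5], [430.79998779296875, 220.1999969482422], [424.70001220703125, 221.5]]
[[421, 184], [419, 192], [424, 218], [427, 221], [430, 220], [424, 186]]
side ((348.6000061035156, 290.20001220703125), (16.099689483642578, 59.032188415527344), 63.43495178222656) [[318.6000061035156, 296.20001220703125], [371.3999938964844, 269.79998779296875], [378.6000061035156, 284.20001220703125], [325.79998779296875, 310.6000061035156]]
[[376, 279], [325, 293], [325, 309], [327, 310], [326, 302], [329, 299], [369, 286], [373, 287], [377, 285]]
```

View pics/c1.png

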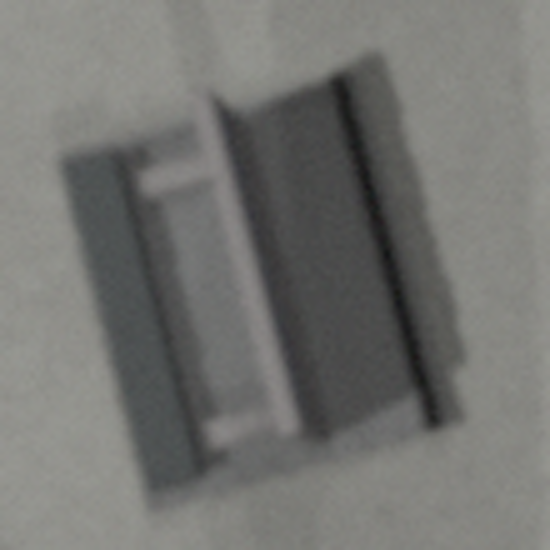

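View pics/c2.png

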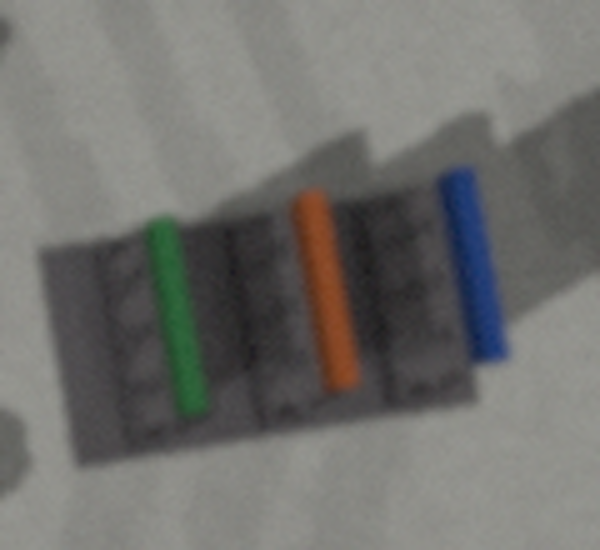

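View pics/c3.png

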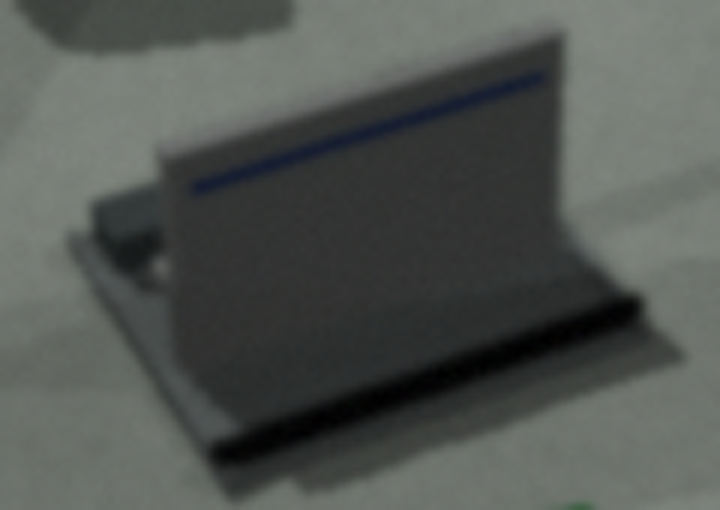

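Run:
```python
from h import *
ft=bot.grab_frame("top");fs=bot.grab_frame("side")
np.set_printoptions(precision=4,suppress=True)
print("cams",ray(ft,(0,0))[0],ray(fs,(0,0))[0])
T=lambda x,y,ox,oy,s:((x+.5)/s-.5+ox,(y+.5)/s-.5+oy)
print("tray");P=[fix(ft,T(*p,330,150,5),.228) for p in((440,172),(473,168),(508,358),(477,360))]
for p in P:print(p)
for nm,ps in(("green",((148,222),(175,217),(208,410),(180,415))),("orange",((295,195),(325,190),(357,385),(327,390)))):
  print(nm,np.mean([fix(ft,T(*p,330,150,5),.228) for p in ps],0))
print("tray side top edge",[fix(fs,p,.228) for p in((325,293),(376,279.5))])
print("stand base z.006", [fix(ft,T(*p,170,150,5),.006) for p in((62,158),(148,508),(462,420),(378,55))])
print("rail inner top z.018 ",[fix(ft,T(*p,170,150,5),.018) for p in((333,80),(424,430))])
print("rail outer ",[fix(ft,T(*p,170,150,5),.018) for p in((350,75),(440,428))])
print("panel front top z.126 top",[fix(ft,T(*p,170,150,5),.126) for p in((215,95),(298,432))])
print("panel back top",[fix(ft,T(*p,170,150,5),.126) for p in((195,97),(278,432))])
print("panel front top side",[fix(fs,T(*p,245,135,6),.126) for p in((170,162),(563,38))])
print("rail side front top inner",[fix(fs,T(*p,245,135,6),.018) for p in((212,447),(640,298))])
for nm,z,ps in(("spray",.085,(311,160)),("pot",.06,(314,245))):print(nm,fix(ft,ps,z))
```

```text
cams [0.4321 0.003  1.3977] [ 0.3961 -0.7216  0.8808]
tray
[ 0.5902 -0.2587  0.228 ]
[ 0.5918 -0.2739  0.228 ]
[ 0.5045 -0.2862  0.228 ]
[ 0.5038 -0.272   0.228 ]
green [ 0.5262 -0.1366  0.228 ]
orange [ 0.537  -0.2045  0.228 ]
tray side top edge [array([ 0.5036, -0.2741,  0.228 ]), array([ 0.5897, -0.2661,  0.228 ])]
stand base z.006 [array([0.638 , 0.3325, 0.006 ]), array([0.4479, 0.2845, 0.006 ]), array([0.4922, 0.1161, 0.006 ]), array([0.6922, 0.1606, 0.006 ])]
rail inner top z.018  [array([0.6766, 0.1836, 0.018 ]), array([0.4867, 0.1354, 0.018 ])]
rail outer  [array([0.6792, 0.1744, 0.018 ]), array([0.4876, 0.1268, 0.018 ])]
panel front top z.126 top [array([0.6508, 0.2283, 0.126 ]), array([0.4825, 0.1869, 0.126 ])]
panel back top [array([0.6499, 0.2382, 0.126 ]), array([0.4826, 0.1967, 0.126 ])]
panel front top side [array([0.4824, 0.1833, 0.126 ]), array([0.6516, 0.2287, 0.126 ])]
rail side front top inner [array([0.4852, 0.1319, 0.018 ]), array([0.6773, 0.1822, 0.018 ])]
spray [ 0.6763 -0.018   0.085 ]
pot [ 0.4583 -0.0222  0.06  ]
```

Call:
{"op": "jog_arm", "data": {
  "deltas": [
    [0.05, [0, 0, -0.0], 7],
    [0.05, [0, -0.03, 0], 7],
    [0.05, [0, -0.03, 0], 0.5],
    [0.05, [0, -0.02, 0], 0]
  ]
}}

```text
time_s: 0.68
position: [0.2498, -0.5732, 0.3328]
ee_rot: [-1.57, -0.002, -1.415]
force: [-0.0, -0.5, 0.6]
opening: 0.05
```

```bash
cat >> h.py <<'E'
np.set_printoptions(precision=4,suppress=True)
def go(target):
    R,p=pose();print("t",bot.get_state()["time_s"],"pos",p,"yaw",np.degrees(bot.get_state()["ee_rot"]),"tool delta mm",1000*R.T@(np.array(target)-p))
E
python3 -c "
from h import *
go([0.548,-0.273,0.32])"
```

```text
t 0.6833 pos [ 0.2498 -0.5732  0.3328] yaw [-89.9778  -0.0875 -81.0473] tool delta mm [-250.1649   12.5463  341.3134]
```

Call:
{"op": "jog_arm", "data": {
  "deltas": [
    [0.05, [-0.018, 0, 0.024], 0],
    [0.05, [-0.022, 0, 0.03], 0],
    [0.05, [-0.022, 0, 0.03], 0],
    [0.05, [-0.022, 0, 0.03], 0],
    [0.05, [-0.022, 0, 0.03], 0],
    [0.05, [-0.022, 0, 0.03], 0],
    [0.05, [-0.022, 0, 0.03], 0],
    [0.05, [-0.022, 0, 0.03], 0]
  ]
}}

```text
time_s: 1.35
position: [0.4547, -0.3649, 0.3305]
ee_rot: [-1.571, -0.0, -1.413]
force: [0.8, -0.6, 0.3]
opening: 0.0499
```

Call:
{"op": "jog_arm", "data": {
  "deltas": [
    [0.05, [-0.022, 0, 0.03], 0],
    [0.05, [-0.022, 0.0, 0.03], 0],
    [0.05, [-0.022, 0.0, 0.03], 0],
    [0.05, [-0.012, 0.0, 0.017], 0],
    [0.05, [0, 0, 0], 0]
  ]
}}

```text
time_s: 1.77
position: [0.5503, -0.2677, 0.33]
ee_rot: [-1.57, 0.002, -1.407]
force: [-0.7, -0.2, 0.6]
opening: 0.0501
```

Run:
```python
from h import *
go([0.548,-0.273,0.32])
f=bot.grab_frame("wrist");cv2.imwrite("pics/w1.png",f["frame"])
```

```text
t 1.7667 pos [ 0.5503 -0.2677  0.33  ] yaw [-89.941    0.0996 -80.5915] tool delta mm [ 4.8673  9.9768 -3.1178]
```

View pics/w1.png

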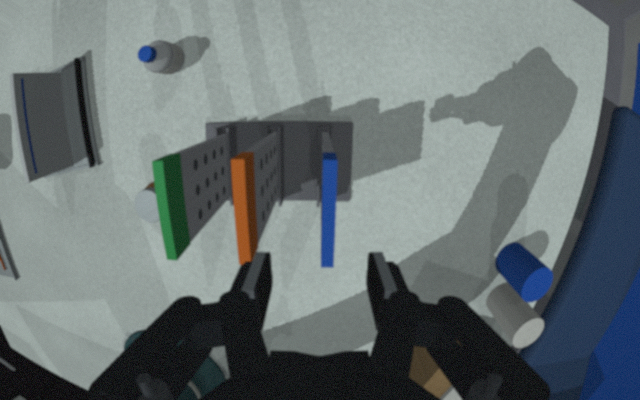

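The wrist view shows the blue tray's top face running from (329,155) to (327,267), between the open fingers. The orange and green trays are at its left.

```bash
python3 - <<'E'
from h import *
R,p=pose();f=bot.grab_frame("wrist");hsv=cv2.cvtColor(f["frame"],cv2.COLOR_BGR2HSV)
m=cv2.inRange(hsv,(105,130,50),(128,255,255));m[:, :300]=0;m[:,360:]=0
ys=np.where(m.any(1))[0];print(ys.min(),ys.max())
pts=[]
for y in range(ys.min()+1,ys.max(),8):
    xs=np.where(m[y])[0];a=wfix(f,R,p,(xs.min()-.5,y),.228);b=wfix(f,R,p,(xs.max()+.5,y),.228);pts.append((a+b)/2);print(y,xs.min(),xs.max(),a,b,np.linalg.norm(a-b))
for y in (ys.min()-.5,ys.max()+.5): print(wfix(f,R,p,(328,y),.228))
pts=np.array(pts);k=np.polyfit(pts[:,0],pts[:,1],1);print("yaw",np.degrees(np.arctan(k[0])),np.polyval(k,.548))
E
python3 - <<'E'
import sys;sys.path.insert(0,'.')
from h import *
a=cv2.imread("pics/w1.png");cv2.imwrite("pics/w1c.png",cv2.resize(a[140:280,280:380],None,fx=4,fy=4))
E
```

```text
150 263
151 320 331 [ 0.5947 -0.2626  0.228 ] [ 0.5961 -0.2713  0.228 ] 0.008803619717007313
159 319 334 [ 0.5887 -0.2629  0.228 ] [ 0.5906 -0.2745  0.228 ] 0.011809866685254595
167 319 333 [ 0.5827 -0.2638  0.228 ] [ 0.5845 -0.2748  0.228 ] 0.011140856814793121
175 319 333 [ 0.5767 -0.2648  0.228 ] [ 0.5785 -0.2759  0.228 ] 0.011216852268685894
183 319 333 [ 0.5705 -0.2658  0.228 ] [ 0.5724 -0.277   0.228 ] 0.0112988381046851
191 319 333 [ 0.5643 -0.2668  0.228 ] [ 0.5662 -0.278   0.228 ] 0.011387047318540353
199 319 332 [ 0.558  -0.2678  0.228 ] [ 0.5597 -0.2784  0.228 ] 0.010715259786150408
207 320 331 [ 0.5517 -0.2696  0.228 ] [ 0.5532 -0.2788  0.228 ] 0.009265241176834431
215 320 331 [ 0.5452 -0.2707  0.228 ] [ 0.5467 -0.2799  0.228 ] 0.009352056864403779
223 320 330 [ 0.5386 -0.2718  0.228 ] [ 0.5399 -0.2803  0.228 ] 0.008656990959543526
231 320 330 [ 0.5318 -0.2729  0.228 ] [ 0.5331 -0.2815  0.228 ] 0.008747751454528711
239 320 330 [ 0.5248 -0.274   0.228 ] [ 0.5262 -0.2828  0.228 ] 0.008844568109800973
247 319 330 [ 0.5175 -0.2744  0.228 ] [ 0.5191 -0.284   0.228 ] 0.009760800104193166
255 319 329 [ 0.5102 -0.2756  0.228 ] [ 0.5116 -0.2845  0.228 ] 0.009056664218823373
[ 0.5968 -0.2686  0.228 ]
[ 0.5034 -0.2847  0.228 ]
yaw 8.624463064897125 -0.27478644323875767
```

View pics/w1c.png

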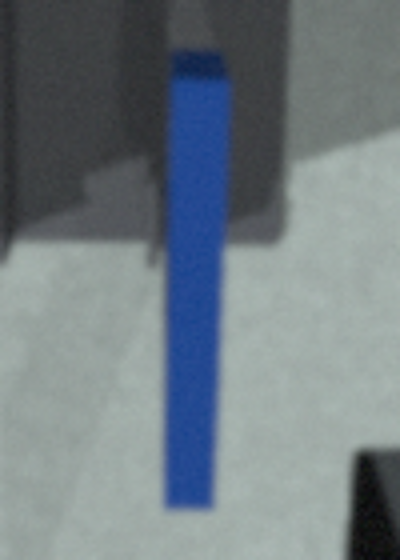

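```bash
python3 -c "
from h import *
go([0.547,-0.274,0.214])"
```

```text
t 1.8667 pos [ 0.5474 -0.2719  0.33  ] yaw [-90.0233   0.0164 -80.8772] tool delta mm [  2.0101 115.9902  -0.7001]
```

Call:
{"op": "jog_arm", "data": {
  "deltas": [
    [0.05, [0.002, 0.02, -0.0005], 0],
    [0.05, [0, 0.03, 0], 0],
    [0.05, [0, 0.03, 0], 0],
    [0.05, [0, 0.02, 0], 0],
    [0.05, [0, 0.01, 0], 0],
    [0.05, [0, 0.006, 0], 0],
    [0.05, [0, 0, 0], 0],
    [0.05, [0, 0, 0], 0]
  ]
}}

```text
time_s: 2.53
position: [0.5471, -0.2751, 0.2153]
ee_rot: [-1.57, -0.001, -1.414]
force: [0.3, 0.6, -0.2]
opening: 0.0497
```

Run:
```python
from h import *
go([0.547,-0.274,0.214])
f=bot.grab_frame("wrist");cv2.imwrite("pics/w2.png",f["frame"])
```

```text
t 2.5333 pos [ 0.5471 -0.2751  0.2153] yaw [-89.9494  -0.0415 -80.9942] tool delta mm [-1.1475  1.3292  0.0491]
```

View pics/w2.png

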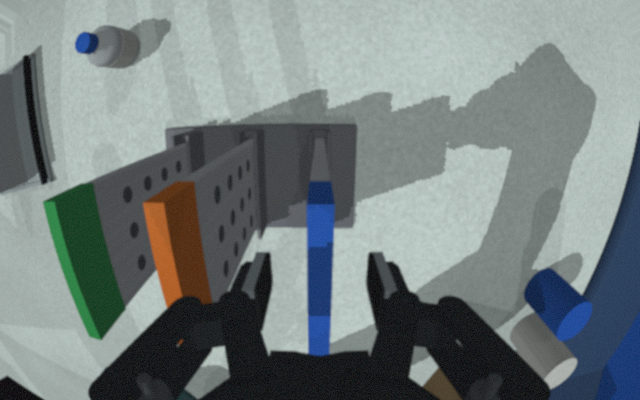

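The blue plate sits centred between the pads at (320,270), so I'll close.

Call:
{"op": "jog_arm", "data": {
  "deltas": [
    [0.03, [0, 0, 0], 0],
    [0.015, [0, 0, 0], 0],
    [0.004, [0, 0, 0], 0],
    [0.004, [0, 0, 0], 0],
    [0.004, [0, 0, 0], 0],
    [0.004, [0, 0, 0], 0],
    [0.004, [0, 0, 0], 0]
  ],
  "squeeze": 40
}}

```text
time_s: 3.17
position: [0.5472, -0.2748, 0.2149]
ee_rot: [-1.57, -0.001, -1.413]
force: [-0.9, 0.6, 6.5]
opening: 0.0094
```

Call:
{"op": "jog_arm", "data": {
  "deltas": [
    [0.004, [0, -0.005, 0], 0],
    [0.004, [0, -0.01, 0], 0],
    [0.004, [0, -0.015, 0], 0],
    [0.004, [0, -0.015, 0], 0],
    [0.004, [0, -0.015, 0], 0],
    [0.004, [0, -0.02, 0], 0],
    [0.004, [0, -0.03, 0], 0],
    [0.004, [0, -0.03, 0], 0]
  ]
}}

```text
time_s: 3.83
position: [0.5463, -0.2743, 0.3556]
ee_rot: [-1.572, 0.001, -1.413]
force: [-0.3, -1.0, -3.6]
opening: 0.0093
```

Call:
{"op": "jog_arm", "data": {
  "deltas": [
    [0.004, [0, -0.03, 0], 0],
    [0.004, [0, -0.03, 0], 0],
    [0.004, [0, -0.03, 0], 0],
    [0.004, [0, -0.02, 0], 0],
    [0.004, [0, -0.01, 0], 0],
    [0.004, [0, 0, 0], 0],
    [0.004, [0, 0, 0], 0],
    [0.004, [0, 0, 0], 0]
  ]
}}

```text
time_s: 4.5
position: [0.5466, -0.2745, 0.4725]
ee_rot: [-1.573, 0.002, -1.413]
force: [-0.3, 0.3, -4.0]
opening: 0.0092
```

Run:
```python
from h import *
go([0.58,0.19,0.46]);s=bot.get_state();print(s["joint_positions"],s["force"],s["opening"])
for n in("wrist","side"):
    f=bot.grab_frame(n);cv2.imwrite(f"pics/{n}3.png",f["frame"])
```

```text
t 4.5 pos [ 0.5466 -0.2745  0.4725] yaw [-90.1216   0.0874 -80.9569] tool delta mm [-453.4123   12.9756  105.9997]
[ 0.5338  0.2918 -0.1608  1.2987  0.0459  1.5573 -1.034 ] [-0.2732  0.2709 -3.9696] 0.009202934913850326
```

View pics/wrist3.png

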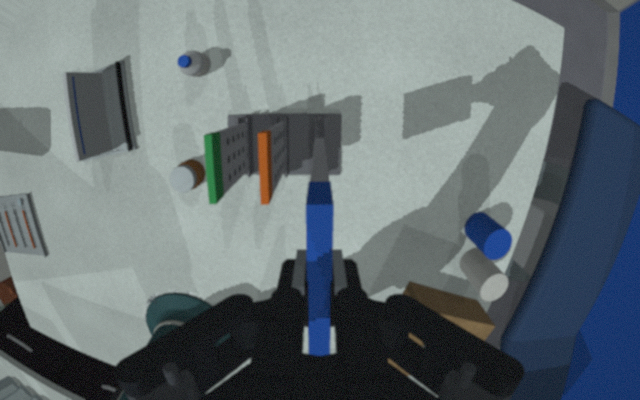

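View pics/side3.png

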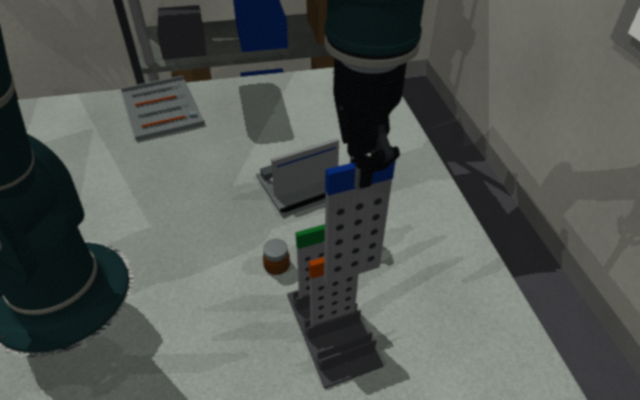

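The tray is held upright, with its foot at about z 0.265, clear above the other trays. Next I'll carry it to the stand.

Call:
{"op": "jog_arm", "data": {
  "deltas": [
    [0.004, [0, 0, 0], -5.3],
    [0.004, [-0.012, 0, 0.004], 0],
    [0.004, [-0.026, 0, 0.009], 0],
    [0.004, [-0.03, 0, 0.01], 0],
    [0.004, [-0.03, 0, 0.01], 0],
    [0.004, [-0.03, 0, 0.01], 0],
    [0.004, [-0.03, 0, 0.01], 0],
    [0.004, [-0.03, 0, 0.01], 0]
  ]
}}

```text
time_s: 5.27
position: [0.561, -0.0749, 0.4737]
ee_rot: [-1.572, 0.0, -1.321]
force: [0.6, 0.1, -3.5]
opening: 0.0097
```

Call:
{"op": "jog_arm", "data": {
  "deltas": [
    [0.004, [-0.03, 0, 0.01], 0],
    [0.004, [-0.03, 0, 0.01], 0],
    [0.004, [-0.03, 0, 0.01], 0],
    [0.004, [-0.03, 0, 0.01], 0],
    [0.004, [-0.03, 0, 0.01], 0],
    [0.004, [-0.03, 0, 0.01], 0],
    [0.004, [-0.03, 0, 0.01], 0],
    [0.004, [-0.018, 0, 0.006], 0]
  ]
}}

```text
time_s: 5.93
position: [0.5777, 0.1668, 0.4735]
ee_rot: [-1.572, 0.001, -1.318]
force: [0.2, 0.5, -3.7]
opening: 0.0093
```

Call:
{"op": "jog_arm", "data": {
  "deltas": [
    [0.004, [-0.006, 0.01, 0.0015], 0],
    [0.004, [0, 0.03, 0], 0],
    [0.004, [0, 0.03, 0], 0],
    [0.004, [0, 0.03, 0], 0],
    [0.004, [0, 0.03, 0], 0],
    [0.004, [0, 0.02, 0], 0],
    [0.004, [0, 0.01, 0], 0],
    [0.004, [0, 0, 0], 0]
  ]
}}

```text
time_s: 6.6
position: [0.5776, 0.1685, 0.3119]
ee_rot: [-1.575, -0.0, -1.321]
force: [-0.4, -0.1, -3.0]
opening: 0.0095
```

Run:
```python
from h import *
go([0.579,0.1696,0.32]);s=bot.get_state();print(s["joint_positions"],s["force"],s["opening"])
for n in("wrist","side","top"):
    f=bot.grab_frame(n);cv2.imwrite(f"pics/{n}4.png",f["frame"])
```

```text
t 6.6 pos [0.5776 0.1685 0.3119] yaw [-90.2252  -0.0051 -75.7002] tool delta mm [-0.6909 -8.1473  1.6176]
[-0.0103  0.3562 -0.4215  1.5866  0.1511  1.2352 -1.78  ] [-0.4313 -0.0928 -2.9721] 0.009517749899497963
```

View pics/wrist4.png

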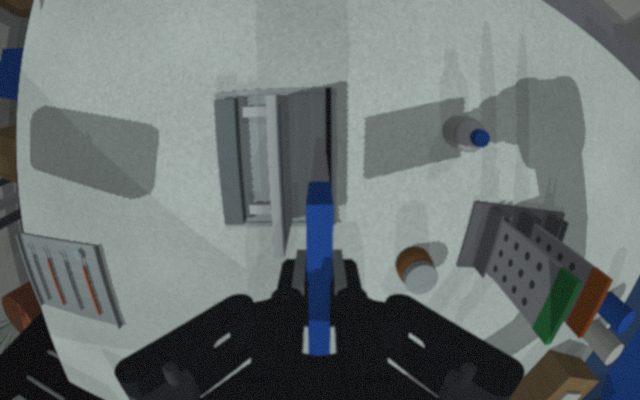

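View pics/side4.png

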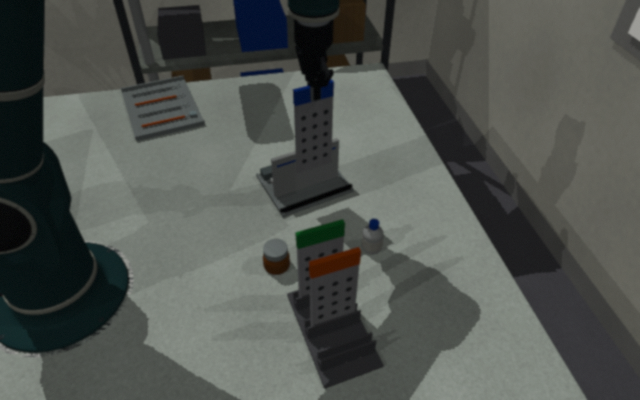

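The wrist view shows the tray held squarely, with its top at (318,190). The rail line is at about (328,90–170) and the panel top at about (277,95–235). I'll check the rail and panel positions from here.

Run:
```python
import sys
from h import *
a=cv2.imread("pics/wrist4.png");cv2.imwrite("pics/w4c.png",cv2.resize(a[75:235,205:365],None,fx=3.7,fy=3.7,interpolation=cv2.INTER_CUBIC))
b=cv2.imread("pics/top4.png");cv2.imwrite("pics/t4c.png",cv2.resize(b[150:260,170:280],None,fx=5,fy=5,interpolation=cv2.INTER_CUBIC))
```

```text
(no output)
```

View pics/w4c.png

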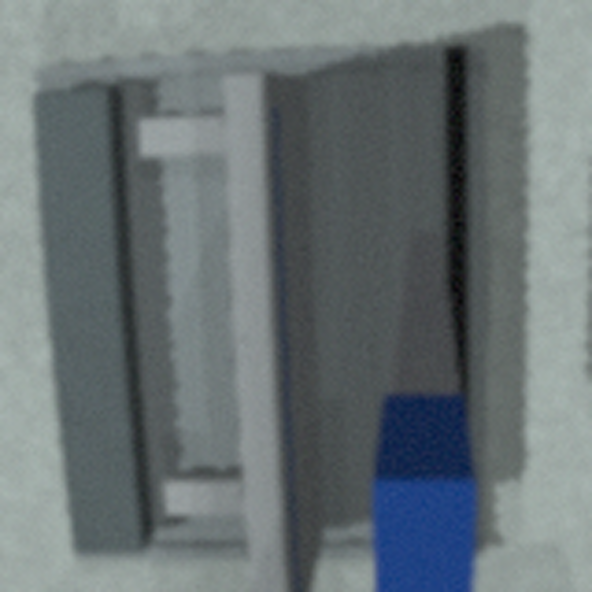

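View pics/t4c.png

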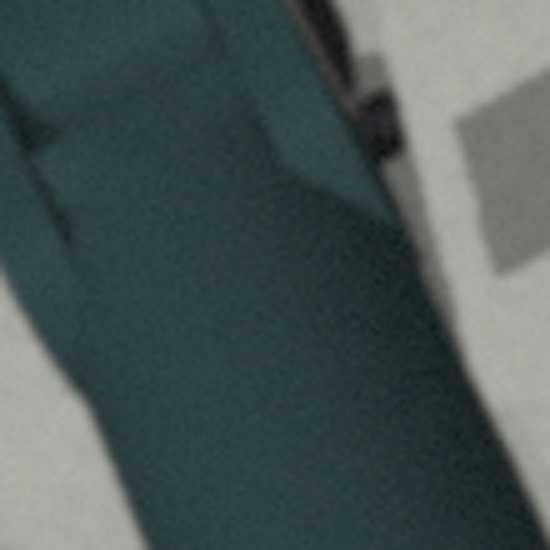

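Run:
```python
from h import *
R,p=pose();f=bot.grab_frame("wrist")
ex=np.array([np.cos(np.radians(14.3)),np.sin(np.radians(14.3)),0]);ey=np.array([-ex[1],ex[0],0]);O=np.array([.582,.158,0])
def sh(n,u,z):
    X=wfix(f,R,p,(205+u[0]/3.7,75+u[1]/3.7),z);print(n,X,"stand x,y mm",1000*(X-O)@ex,1000*(X-O)@ey)
for u in((447,50),(447,170),(449,250)):sh("rail",u,.018)
for u in((268,75),(277,250),(292,540)):sh("panel",u,.126)
for u in((38,80),(78,550)):sh("car",u,.026)
for u in((225,75),(445,50),(467,50)):sh("end",u,.126 if u[0]<300 else .018)
print(1000*(p-O)@ex,1000*(p-O)@ey)
# tray far-bottom corners & tray far top
for u in((385,395),(467,395)):sh("trayfarbandbottom",u,p[2]+.013-.035)
for u in((375,478),(472,478)):sh("trayfar top",u,p[2]+.013)
```

```text
rail [0.6791 0.1855 0.018 ] stand x,y mm 100.91415495938386 2.6574677326245144
rail [0.6364 0.1745 0.018 ] stand x,y mm 56.77021609416177 2.5692147774196794
rail [0.6078 0.1664 0.018 ] stand x,y mm 27.08247693284276 1.734736278971595
panel [0.6561 0.2319 0.126 ] stand x,y mm 90.09311957421609 53.254911441600925
panel [0.6097 0.2184 0.126 ] stand x,y mm 41.73747030869757 51.712936615082356
panel [0.527  0.1959 0.126 ] stand x,y mm -43.97818217608602 50.301594358006945
car [0.6366 0.3291 0.026 ] stand x,y mm 95.19463529740247 152.34804814700564
car [0.4582 0.2814 0.026 ] stand x,y mm -89.52405497501621 150.1302580537364
end [0.6536 0.2434 0.126 ] stand x,y mm 90.51201438526047 65.02546185094813
end [0.679  0.1862 0.018 ] stand x,y mm 100.91074686702494 3.3767714454299878
end [0.681  0.1785 0.018 ] stand x,y mm 100.96517958335697 -4.539274395010828
-0.1636632497087227 11.664801434899568
trayfarbandbottom [0.6209 0.1853 0.2937] stand x,y mm 44.463553941196224 16.868797014920638
trayfarbandbottom [0.6236 0.1749 0.2937] stand x,y mm 44.4574339383215 6.111419089309971
trayfar top [0.6214 0.1854 0.3287] stand x,y mm 44.969960024359686 16.848019306265982
trayfar top [0.6238 0.1759 0.3287] stand x,y mm 44.961822021530644 6.962274190887605
```

Call:
{"op": "jog_arm", "data": {
  "deltas": [
    [0.004, [0, 0.02, 0.001], -0.5],
    [0.004, [0, 0.03, 0], 0],
    [0.004, [0, 0.02, 0], 0],
    [0.004, [0, 0.012, 0], 0],
    [0.004, [0, 0.005, 0], 0],
    [0.004, [0, 0.003, 0], 0],
    [0.004, [0, 0, 0], 0],
    [0.004, [0, 0, 0], 0]
  ]
}}

```text
time_s: 7.47
position: [0.5801, 0.1695, 0.2256]
ee_rot: [-1.569, 0.0, -1.312]
force: [-0.5, 0.4, -3.9]
opening: 0.0097
```

Call:
{"op": "jog_arm", "data": {
  "deltas": [
    [0.004, [0, 0.002, 0], 0],
    [0.004, [0, 0, 0], 0],
    [0.004, [0, 0, 0], 0]
  ]
}}

```text
time_s: 7.72
position: [0.5796, 0.1694, 0.2227]
ee_rot: [-1.57, 0.0, -1.312]
force: [-0.1, 0.4, -4.5]
opening: 0.0097
```

Call:
{"op": "jog_arm", "data": {
  "deltas": [
    [0.004, [0, 0.002, 0], 0],
    [0.004, [0, 0, 0], 0],
    [0.004, [0, 0, 0], 0]
  ]
}}

```text
time_s: 7.97
position: [0.5795, 0.1693, 0.2202]
ee_rot: [-1.571, 0.0, -1.312]
force: [0.6, 0.1, -4.1]
opening: 0.0093
```

Call:
{"op": "jog_arm", "data": {
  "deltas": [
    [0.004, [0, 0.002, 0], 0],
    [0.004, [0, 0.002, 0], 0],
    [0.004, [0, 0, 0], 0],
    [0.004, [0, 0, 0], 0]
  ]
}}

```text
time_s: 8.3
position: [0.5794, 0.1693, 0.2161]
ee_rot: [-1.571, 0.0, -1.312]
force: [-0.3, 0.1, -3.8]
opening: 0.0093
```

Call:
{"op": "jog_arm", "data": {
  "deltas": [
    [0.004, [0, 0.001, 0], 0],
    [0.004, [0, 0, 0], 0],
    [0.004, [0, 0, 0], 0]
  ]
}}

```text
time_s: 8.55
position: [0.5795, 0.1693, 0.2153]
ee_rot: [-1.571, 0.0, -1.312]
force: [-0.1, 0.5, -3.6]
opening: 0.0096
```

Call:
{"op": "jog_arm", "data": {
  "deltas": [
    [0.004, [0, 0.001, 0], 0],
    [0.004, [0, 0, 0], 0],
    [0.004, [0, 0, 0], 0]
  ]
}}

```text
time_s: 8.8
position: [0.5795, 0.1693, 0.2142]
ee_rot: [-1.571, 0.0, -1.312]
force: [0.2, -0.6, -3.8]
opening: 0.0097
```

Call:
{"op": "jog_arm", "data": {
  "deltas": [
    [0.004, [0, 0.001, 0], 0],
    [0.004, [0, 0, 0], 0],
    [0.004, [0, 0, 0], 0]
  ]
}}

```text
time_s: 9.05
position: [0.5795, 0.1693, 0.2132]
ee_rot: [-1.571, 0.0, -1.312]
force: [1.0, -0.2, -4.2]
opening: 0.0091
```

Call:
{"op": "jog_arm", "data": {
  "deltas": [
    [0.004, [0, 0.001, 0], 0],
    [0.004, [0, 0, 0], 0],
    [0.004, [0, 0, 0], 0]
  ]
}}

```text
time_s: 9.3
position: [0.58, 0.1695, 0.2129]
ee_rot: [-1.569, 0.0, -1.312]
force: [1.4, 0.3, 4.5]
opening: 0.009
```

The foot touched the floor at TCP z 0.2129. I'll ease the load a little and then creep toward the rail.

Call:
{"op": "jog_arm", "data": {
  "deltas": [
    [0.004, [0.001, -0.0005, 0], 0],
    [0.004, [0.001, 0, 0], 0],
    [0.004, [0, 0, 0], 0],
    [0.004, [0, 0, 0], 0]
  ]
}}

```text
time_s: 9.63
position: [0.5801, 0.1675, 0.2129]
ee_rot: [-1.571, 0.0, -1.312]
force: [-0.4, 1.2, 2.8]
opening: 0.0095
```

Call:
{"op": "jog_arm", "data": {
  "deltas": [
    [0.004, [0.001, 0, 0], 0],
    [0.004, [0, 0, 0], 0],
    [0.004, [0, 0, 0], 0]
  ]
}}

```text
time_s: 9.88
position: [0.5803, 0.1665, 0.2129]
ee_rot: [-1.571, 0.0, -1.312]
force: [-0.6, 1.6, 3.6]
opening: 0.0094
```

Call:
{"op": "jog_arm", "data": {
  "deltas": [
    [0.004, [0.001, 0, 0], 0],
    [0.004, [0, 0, 0], 0],
    [0.004, [0, 0, 0], 0]
  ]
}}

```text
time_s: 10.13
position: [0.5806, 0.1655, 0.2129]
ee_rot: [-1.571, 0.0, -1.312]
force: [0.1, 1.5, 5.9]
opening: 0.0097
```

Call:
{"op": "jog_arm", "data": {
  "deltas": [
    [0.004, [0.001, -0.0005, 0], 0],
    [0.004, [0, 0, 0], 0],
    [0.004, [0, 0, 0], 0]
  ]
}}

```text
time_s: 10.38
position: [0.5806, 0.1644, 0.2129]
ee_rot: [-1.571, 0.0, -1.312]
force: [-0.7, 1.8, -1.9]
opening: 0.0096
```

Call:
{"op": "jog_arm", "data": {
  "deltas": [
    [0.004, [0.001, 0, 0], 0],
    [0.004, [0, 0, 0], 0],
    [0.004, [0, 0, 0], 0]
  ]
}}

```text
time_s: 10.63
position: [0.5808, 0.1636, 0.213]
ee_rot: [-1.571, 0.0, -1.312]
force: [-0.9, 3.2, -4.1]
opening: 0.0096
```

Call:
{"op": "jog_arm", "data": {
  "deltas": [
    [0.004, [0.001, 0, 0], 0],
    [0.004, [0, 0, 0], 0],
    [0.004, [0, 0, 0], 0]
  ]
}}

```text
time_s: 10.88
position: [0.5811, 0.1628, 0.2131]
ee_rot: [-1.571, 0.0, -1.312]
force: [-1.1, 4.7, -5.3]
opening: 0.0092
```

The rail contact shows as y force rising from TCP y 0.164. I'll ease off to light contact, open slightly, and begin leaning it toward the panel inside a small jaw gap.

Call:
{"op": "jog_arm", "data": {
  "deltas": [
    [0.004, [-0.001, 0.0005, 0], 0],
    [0.004, [-0.001, 0, 0], 0],
    [0.004, [0, 0, 0], 0],
    [0.004, [0, 0, 0], 0]
  ]
}}

```text
time_s: 11.22
position: [0.5809, 0.1643, 0.2129]
ee_rot: [-1.571, -0.0, -1.312]
force: [-1.6, 2.3, -0.2]
opening: 0.0095
```

Call:
{"op": "jog_arm", "data": {
  "deltas": [
    [0.0105, [0, 0, 0], 0],
    [0.0115, [0, 0, 0], 0],
    [0.0125, [0, 0, 0], 0],
    [0.0135, [0, 0, 0], 0],
    [0.0135, [0, 0, 0], 0],
    [0.0135, [0, 0, 0], 0]
  ],
  "squeeze": 20
}}

```text
time_s: 11.72
position: [0.5808, 0.1644, 0.2128]
ee_rot: [-1.571, -0.0, -1.312]
force: [-0.2, 0.3, 0.8]
opening: 0.0137
```

Run:
```python
from h import *
go([0.58,0.19,0.21])
f=bot.grab_frame("wrist");cv2.imwrite("pics/w5.png",f["frame"])
```

```text
t 11.7167 pos [0.5808 0.1644 0.2128] yaw [-89.9989  -0.002  -75.1698] tool delta mm [-24.9921   2.8085   5.7439]
```

View pics/w5.png

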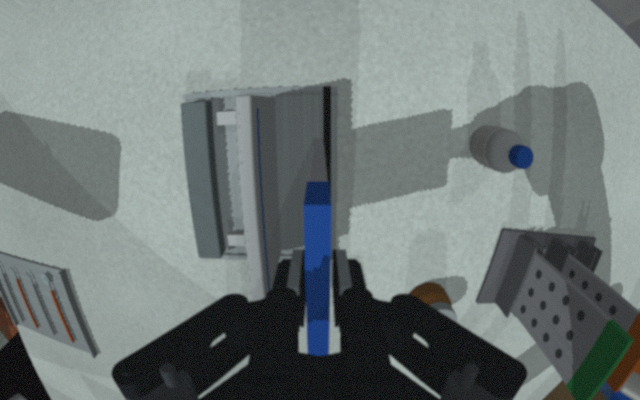

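The tray stands free between the jaws (top at (317,195)), with its foot at the rail. Now I'll tilt it slowly.

Call:
{"op": "jog_arm", "data": {
  "deltas": [
    [0.0135, [-0.002, 0, 0], 0],
    [0.0135, [-0.002, 0, 0], 0],
    [0.0135, [-0.002, 0, 0], 0],
    [0.0137, [-0.002, 0, 0], 0],
    [0.0139, [-0.002, 0, 0], 0],
    [0.0141, [-0.002, 0, 0], 0],
    [0.0143, [-0.002, 0, 0], 0],
    [0.0145, [-0.001, 0, 0], 0]
  ]
}}

```text
time_s: 12.43
position: [0.5768, 0.1794, 0.2128]
ee_rot: [-1.571, 0.0, -1.312]
force: [0.8, -0.3, 0.4]
opening: 0.0147
```

Call:
{"op": "jog_arm", "data": {
  "deltas": [
    [0.0147, [-0.002, 0, 0], 0],
    [0.015, [-0.002, 0, 0], 0],
    [0.0153, [-0.002, 0, 0], 0],
    [0.0156, [-0.002, 0, 0], 0],
    [0.0158, [-0.002, 0, 0], 0],
    [0.016, [-0.001, 0, 0], 0]
  ]
}}

```text
time_s: 12.93
position: [0.574, 0.19, 0.2128]
ee_rot: [-1.571, 0.0, -1.312]
force: [-0.1, 1.2, -0.4]
opening: 0.0161
```

Run:
```python
from h import *
go([0.58,0.19,0.21])
for n in("wrist","side"):
  f=bot.grab_frame(n);cv2.imwrite(f"pics/{n}6.png",f["frame"])
cv2.imwrite("pics/s6c.png",cv2.resize(f["frame"][80:230,240:370],None,fx=4,fy=4,interpolation=cv2.INTER_CUBIC))
```

```text
t 12.9333 pos [0.574  0.19   0.2128] yaw [-90.       0.0098 -75.1493] tool delta mm [1.4974 2.8002 5.7778]
```

View pics/wrist6.png

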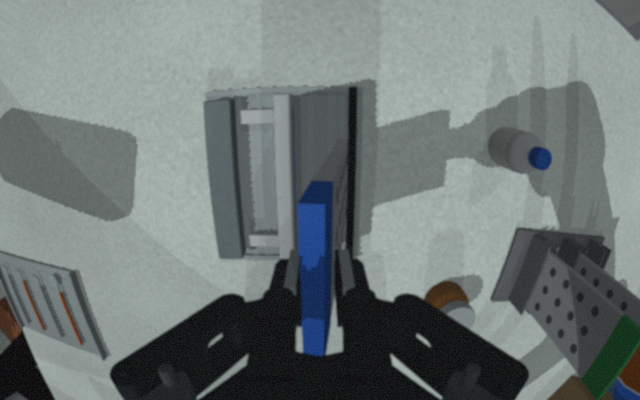

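View pics/s6c.png

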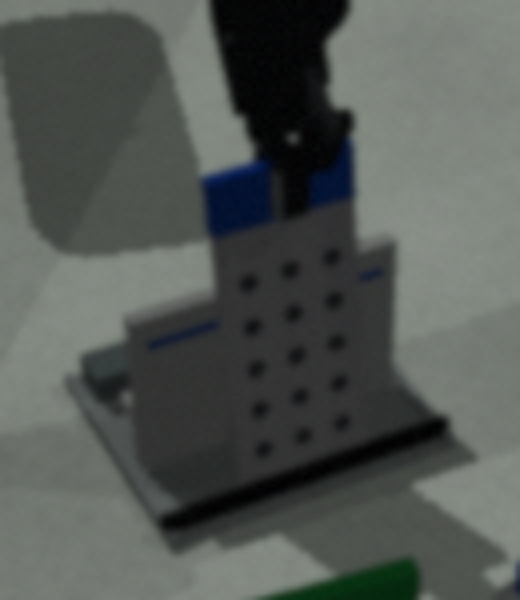

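The tray is tilting with its foot at the rail, and its top rests on the panel-side finger. I'll continue.

Call:
{"op": "jog_arm", "data": {
  "deltas": [
    [0.0163, [-0.002, 0.0005, 0], 0],
    [0.0166, [-0.002, 0.0005, 0], 0],
    [0.017, [-0.002, 0.0005, 0], 0],
    [0.0174, [-0.002, 0.0005, 0], 0],
    [0.0178, [-0.002, 0.0005, 0], 0],
    [0.0182, [-0.002, 0.0005, 0], 0],
    [0.0186, [-0.002, 0.0005, 0], 0],
    [0.019, [-0.002, 0.0005, 0], 0]
  ]
}}

```text
time_s: 13.7
position: [0.5699, 0.2053, 0.2087]
ee_rot: [-1.571, 0.0, -1.312]
force: [0.5, 0.0, -0.3]
opening: 0.0189
```

Call:
{"op": "jog_arm", "data": {
  "deltas": [
    [0.0193, [-0.002, 0.0005, 0], 0],
    [0.0196, [-0.002, 0.0005, 0], 0],
    [0.02, [-0.002, 0.0005, 0], 0],
    [0.0203, [-0.002, 0.0005, 0], 0],
    [0.0206, [-0.002, 0, 0], 0],
    [0.021, [-0.001, 0, 0], 0],
    [0.021, [0, 0, 0], 0]
  ]
}}

```text
time_s: 14.28
position: [0.5671, 0.216, 0.2068]
ee_rot: [-1.571, 0.0, -1.311]
force: [-0.3, -0.1, -0.6]
opening: 0.0211
```

Run:
```python
from h import *
go([0.58,0.19,0.21]);print(bot.get_state()["force"])
for n in("wrist","side"):
  f=bot.grab_frame(n);cv2.imwrite(f"pics/{n}7.png",f["frame"])
  if n=="wrist":cv2.imwrite("pics/w7c.png",cv2.resize(f["frame"][75:365,230:420],None,fx=2,fy=2,interpolation=cv2.INTER_CUBIC))
cv2.imwrite("pics/s7c.png",cv2.resize(f["frame"][80:230,240:370],None,fx=4,fy=4,interpolation=cv2.INTER_CUBIC))
```

```text
t 14.2833 pos [0.5671 0.216  0.2068] yaw [-90.0073   0.0105 -75.1419] tool delta mm [28.4655 -3.2214  5.8224]
[-0.3179 -0.1449 -0.6487]
```

View pics/w7c.png

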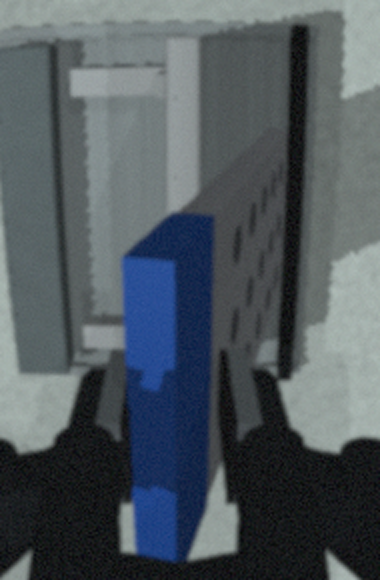

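View pics/s7c.png

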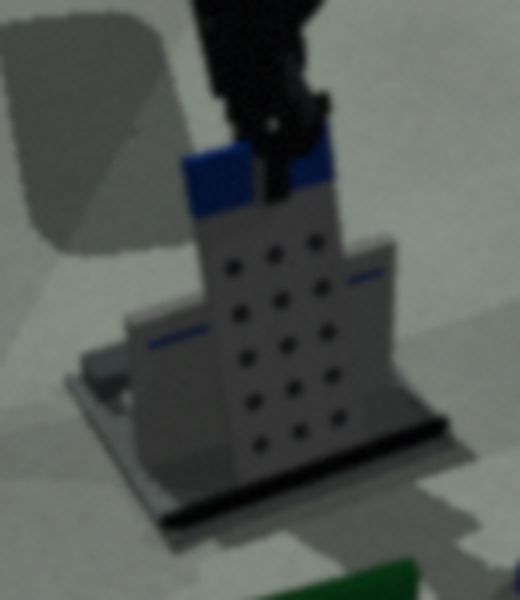

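Call:
{"op": "jog_arm", "data": {
  "deltas": [
    [0.0214, [-0.001, 0, 0], 0],
    [0.0218, [-0.001, 0, 0], 0],
    [0.0222, [-0.001, 0, 0], 0],
    [0.0226, [-0.001, 0, 0], 0],
    [0.023, [-0.001, 0, 0], 0],
    [0.0234, [-0.001, 0, 0], 0],
    [0.0238, [-0.001, 0, 0], 0],
    [0.024, [0, 0, 0], 0]
  ]
}}

```text
time_s: 15.05
position: [0.5653, 0.2228, 0.2068]
ee_rot: [-1.571, 0.0, -1.312]
force: [0.0, 0.3, 0.3]
opening: 0.0236
```

Call:
{"op": "jog_arm", "data": {
  "deltas": [
    [0.0244, [-0.001, 0, 0], 0],
    [0.0248, [-0.001, 0, 0], 0],
    [0.0252, [-0.001, 0, 0], 0],
    [0.0256, [-0.001, 0, 0], 0],
    [0.026, [-0.001, 0, 0], 0],
    [0.026, [0, 0, 0], 0]
  ]
}}

```text
time_s: 15.55
position: [0.5641, 0.2275, 0.2068]
ee_rot: [-1.571, 0.0, -1.312]
force: [-1.3, -0.4, 0.5]
opening: 0.0262
```

Run:
```python
from h import *
go([0.58,0.19,0.21]);print(bot.get_state()["force"])
for n in("wrist","side"):
  f=bot.grab_frame(n);cv2.imwrite(f"pics/{n}8.png",f["frame"])
  if n=="wrist":cv2.imwrite("pics/w8c.png",cv2.resize(f["frame"][75:365,230:420],None,fx=2,fy=2,interpolation=cv2.INTER_CUBIC))
cv2.imwrite("pics/s8c.png",cv2.resize(f["frame"][80:230,240:370],None,fx=4,fy=4,interpolation=cv2.INTER_CUBIC))
```

```text
t 15.55 pos [0.5641 0.2275 0.2068] yaw [-89.9973   0.0081 -75.1516] tool delta mm [40.3547 -3.1799  5.7531]
[-1.259  -0.4025  0.5075]
```

View pics/w8c.png

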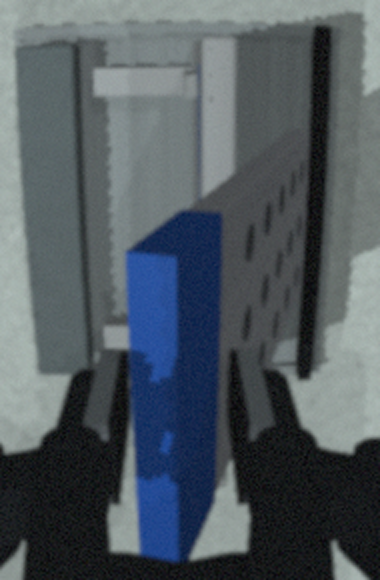

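View pics/s8c.png

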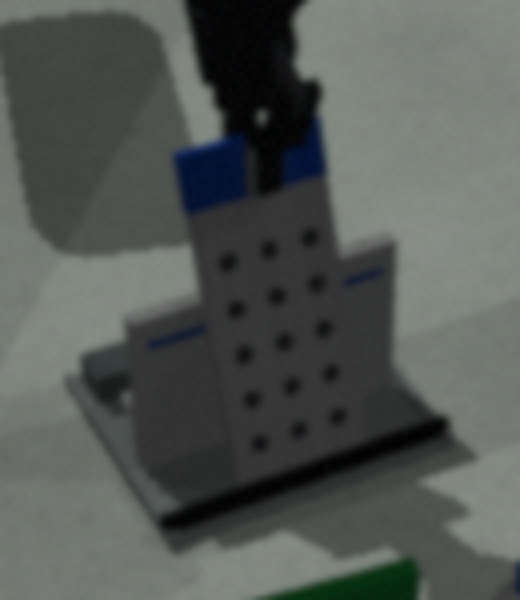

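Call:
{"op": "jog_arm", "data": {
  "deltas": [
    [0.0265, [-0.0005, 0, 0], 0],
    [0.0272, [-0.0005, 0, 0], 0],
    [0.028, [0, 0, 0], 0],
    [0.0288, [0, 0, 0], 0],
    [0.0296, [0, 0, 0], 0],
    [0.03, [0, 0, 0], 0],
    [0.03, [0, 0, 0], 0]
  ]
}}

```text
time_s: 16.23
position: [0.5639, 0.2282, 0.2068]
ee_rot: [-1.571, 0.0, -1.312]
force: [-0.4, 0.1, 0.2]
opening: 0.0297
```

Run:
```python
from h import *
go([0.58,0.19,0.21]);print(bot.get_state()["force"])
for n in("wrist","side"):
  f=bot.grab_frame(n);cv2.imwrite(f"pics/{n}9.png",f["frame"])
  if n=="wrist":cv2.imwrite("pics/w9c.png",cv2.resize(f["frame"][75:365,230:420],None,fx=2,fy=2,interpolation=cv2.INTER_CUBIC))
cv2.imwrite("pics/s9c.png",cv2.resize(f["frame"][80:230,240:370],None,fx=4,fy=4,interpolation=cv2.INTER_CUBIC))
for k in "789":
    m=cv2.inRange(cv2.cvtColor(cv2.imread(f"pics/side{k}.png"),cv2.COLOR_BGR2HSV),(105,110,40),(130,255,255))[100:145,270:340]
    ys,xs=np.where(m);print(k,"side band: left",xs.min()+270,"right",xs.max()+270,"top",ys.min()+100,"bottom",ys.max()+100,"mean",xs.mean()+270,ys.mean()+100)
```

```text
t 16.2333 pos [0.5639 0.2282 0.2068] yaw [-90.0033   0.0029 -75.165 ] tool delta mm [41.0903 -3.2302  5.7796]
[-0.3816  0.1483  0.227 ]
7 side band: left 286 right 322 top 112 bottom 134 mean 300.29824561403507 123.7280701754386
8 side band: left 284 right 320 top 109 bottom 132 mean 298.80056179775283 122.10112359550561
9 side band: left 284 right 320 top 110 bottom 132 mean 298.38461538461536 122.19658119658119
```

View pics/w9c.png

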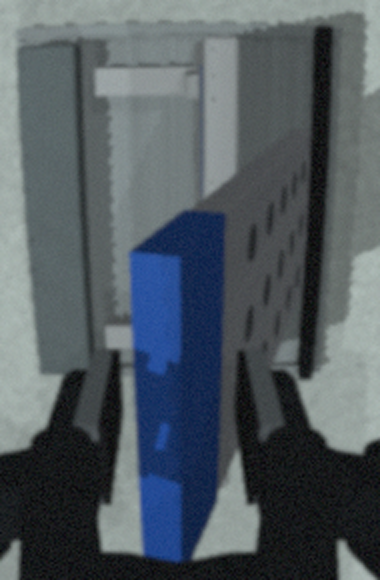

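View pics/s9c.png

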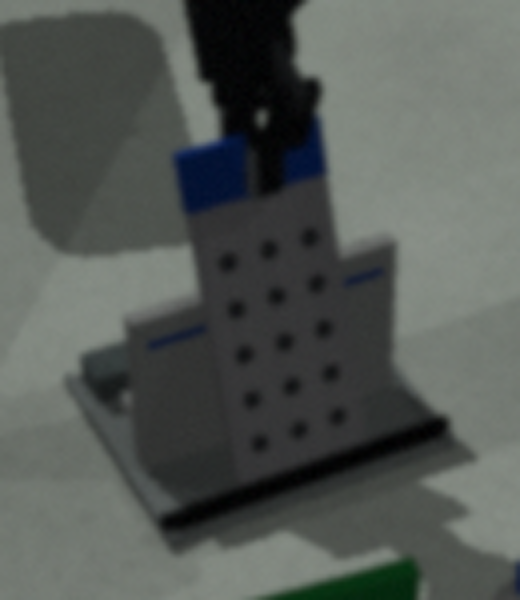

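The tray hasn't moved while both fingers opened clear of it (side-view band unchanged, zero force), so it is resting on the panel. I'll lift straight up.

Call:
{"op": "jog_arm", "data": {
  "deltas": [
    [0.03, [0, -0.004, 0], 0],
    [0.03, [0, -0.006, 0], 0],
    [0.03, [0, -0.01, 0], 0],
    [0.03, [0, -0.015, 0], 0],
    [0.03, [0, -0.02, 0], 0],
    [0.03, [0, -0.03, 0], 0],
    [0.03, [0, -0.03, 0], 0],
    [0.03, [0, -0.03, 0], 0]
  ]
}}

```text
time_s: 17.0
position: [0.5636, 0.2283, 0.3544]
ee_rot: [-1.57, 0.0, -1.312]
force: [0.5, -0.7, -0.1]
opening: 0.0299
```

Call:
{"op": "jog_arm", "data": {
  "deltas": [
    [0.03, [0, -0.03, 0], 0],
    [0.03, [0, -0.015, 0], 0],
    [0.03, [0.0, 0, -0.02], 0],
    [0.03, [0.0, 0, -0.03], 0],
    [0.03, [0.0, 0, -0.03], 0],
    [0.03, [0, 0, -0.02], 0],
    [0.03, [0, 0, 0], 0],
    [0.03, [0, 0, 0], 0]
  ]
}}

```text
time_s: 17.67
position: [0.4667, 0.2026, 0.3984]
ee_rot: [-1.568, -0.001, -1.312]
force: [0.8, 0.1, 0.4]
opening: 0.03
```

Run:
```python
from h import *
go([0.58,0.19,0.21]);print(bot.get_state()["force"])
for n in("wrist","top","side"):
  f=bot.grab_frame(n);cv2.imwrite(f"pics/{n}10.png",f["frame"])
cv2.imwrite("pics/s10c.png",cv2.resize(f["frame"][80:230,240:370],None,fx=4,fy=4,interpolation=cv2.INTER_CUBIC))
```

```text
t 17.6667 pos [0.4667 0.2026 0.3984] yaw [-89.8677  -0.0311 -75.1544] tool delta mm [ 41.1083 188.6543 105.8378]
[0.8201 0.1377 0.4497]
```

View pics/wrist10.png

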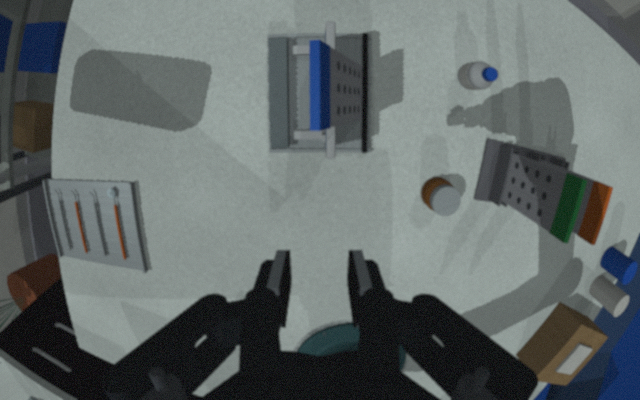

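View pics/s10c.png

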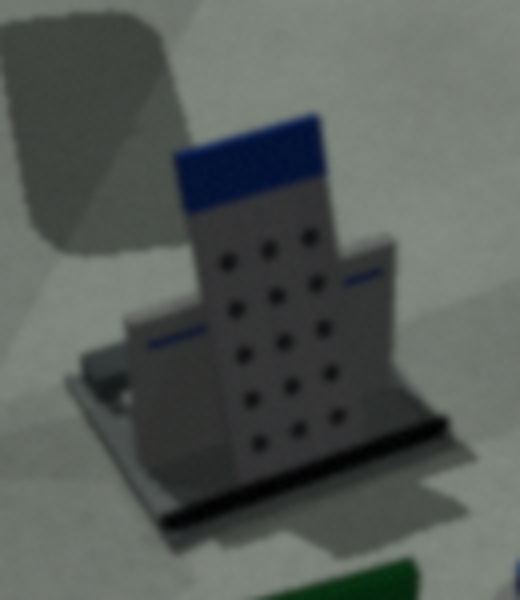

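View pics/top10.png

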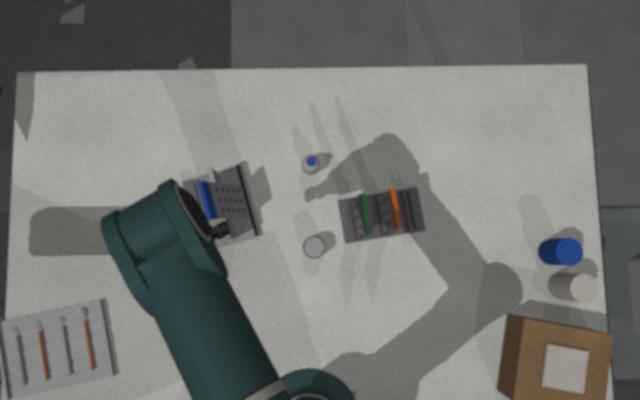

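The tray leans on the panel, with its band up and its foot behind the rail. A numeric check of angle, yaw and centring before handing in:

Run:
```python
from h import *
f=bot.grab_frame("side");R,p=pose();w=bot.grab_frame("wrist")
ex=np.array([np.cos(np.radians(14.8)),np.sin(np.radians(14.8)),0]);ey=np.array([-ex[1],ex[0],0]);O=np.array([.582,.158,0])+.0015*ey
P=[];
for c in((176,153),(319,114)):
  X=fix(f,(240+(c[0]+.5)/4-.5,80+(c[1]+.5)/4-.5),.217);P.append(X);print("side top -y corner",X,1000*(X-O)@ex,1000*(X-O)@ey)
d=P[1]-P[0];print("yaw",np.degrees(np.arctan2(d[1],d[0])),"len",np.linalg.norm(d))
m=cv2.inRange(cv2.cvtColor(w["frame"],cv2.COLOR_BGR2HSV),(105,110,40),(130,255,255));m[:,:290]=0;m[:,350:]=0;m[160:]=0
c=max(cv2.findContours(m,0,2)[0],key=cv2.contourArea);print(cv2.approxPolyDP(c,2,True)[:,0].tolist())
cv2.imwrite("pics/w11c.png",cv2.resize(w["frame"][15:165,255:385],None,fx=4,fy=4,interpolation=cv2.INTER_CUBIC))
for u in((329.5,40),(329.5,130),(322,40),(329,132)):
  X=wfix(w,R,p,u,.217);print(u,1000*(X-O)@ex,1000*(X-O)@ey)
```

```text
side top -y corner [0.5186 0.2231 0.217 ] -44.65374079179172 77.61201562767093
side top -y corner [0.6069 0.2451 0.217 ] 46.33144345596337 76.33582972872863
yaw 13.996404646450479 len 0.09099413389360107
[[315, 40], [310, 41], [309, 54], [310, 130], [321, 130], [329, 126], [329, 49], [325, 44]]
(329.5, 40) 44.956300818826804 61.222535093550505
(329.5, 130) -44.0202374343673 61.024332941336866
(322, 40) 44.90167416000273 68.37119447909947
(329, 132) -45.99863093307747 61.5012686836638
```

View pics/w11c.png

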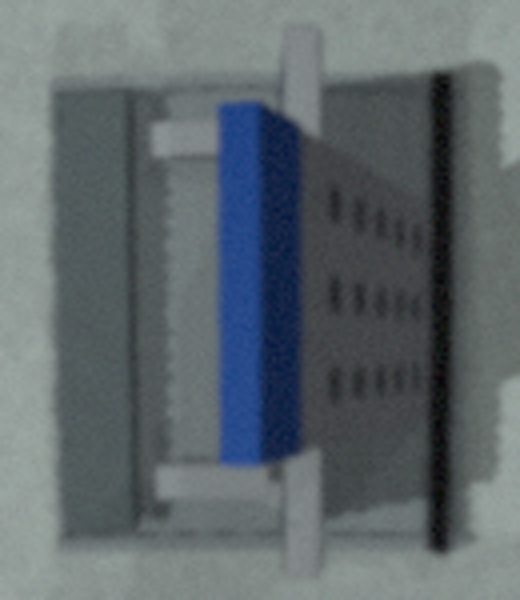

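Run:
```python
from h import *
a=cv2.imread("pics/side10.png");b=bot.grab_frame("side")["frame"]
d=cv2.absdiff(a,b).max(2)[80:230,240:370];print("max change",d.max(),d.mean())
i=cv2.imread("pics/side0.png");d=cv2.absdiff(i,b).max(2);print("bottle/jar/green diff",d[215:275,260:290].mean(),d[215:255,360:385].mean(),d[220:250,297:345].mean())
print(bot.finish_job())
```

```text
max change 8 1.3638974358974358
bottle/jar/green diff 3.1638888888888888 2.956 7.6715277777777775
the job is handed in; nothing more can be done
None
```

The blue-band tray is out of the rack and leaning band-up against the panel, with its foot at the stop rail. I handed the job in at about 18 s, with the gripper open and well clear.

I set the foot on the floor, slid it to the rail until I felt light contact, and opened the jaws slightly. I then tilted the tray over between the open fingers until the panel took it. Next I opened further, watched that the tray stayed put, and lifted straight up.

**Checks that agreed**
- **Position:** the tray is within about 1 mm of the middle of the panel and within about 1° of square.
- **Force:** I felt no push on the panel, with wrist force about 1 N or less while it came to rest.
- **Stability:** nothing in the stand area changed between the last two side-view pictures.
- **Bottle and jar:** their patches in the side view match the start.

**Checks that disagreed or were indirect**
- **Lean angle:** I get about 19°, from a panel distance of about 50 mm. The two cameras put the top edge 61 mm (wrist) and 77 mm (side) from the rail, against 72 mm expected. That is outside the stated 2 mm calibration, so the angle is only roughly known, about 16 to 21°.
- **Green tray:** its patch differed a little more from the start than the bottle and jar did (7.7 against about 3 grey levels). I think this is changed light and shadow, because the tray looked unmoved in the pictures. I did not measure it again, nor the orange tray.
- **Foot against the rail:** the rail hides the foot in the side view. I judged it from the contact force, the wrist picture, and the tray not sliding on the slippery floor.

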